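# Cap the swab vial and press the rack's label holder home

### The arm

A 6-joint arm with a two-finger parallel gripper is mounted at the origin on the work surface. World frame = base frame: x ahead of the robot, y to its left, z up, the work surface at z = 0. Lengths are in m, angles in rad, forces in N, time in s.
With the tool pointing down it reaches from about 0.25 to 0.725 m from the base axis. Payload 4 kg.
Tool frame: the origin (TCP) lies midway between the tips of the shut fingers; the grasp point (between the pads) lies 19 mm behind it; z points along the fingers, y is the direction in which the jaws open and shut (so a half turn about z gives the same grasp; the last joint's range is limited). The gripper opens to 85 mm and grips with 20 to 120 N. Pads are 22 mm wide; open, the fingers measure 114 mm over their backs; the gripper's body (76 mm by 85 mm) begins 54 mm behind the grasp point. The pads swing forward as they close: fully open they stand 13 mm farther back than shut.
Start: joints at [-1.192, 0.241, 0.005, 1.335, 0, 1.571], TCP at [0.185, -0.465, 0.231] pointing down, gripper open.
Joint ranges: [-2.72, 2.72], [-1.05, 1.87], [-1.09, 1.28], [-1.99, 2.15], [-1.42, 1.44], [-3.14, 3.14]. Speed limits (rad/s): [2.79, 2.79, 3.14, 3.14, 3.14, 3.14].

### API

Orientations are given as a unit quaternion [x, y, z, w].
In Python, from workcell import get_obs, camera, camera_model, job_done, masks_of gives the robot as it stands.
- The arm moves only by the tool jog_arm, never from a script. Its argument "deltas" is a list that holds one entry, the list of rows, each a list of 7 numbers: the shift along the tool's x, y, z in mm, then the turn, a rotation vector about the tool's x, y, z in degrees, then the finger opening in mm, from 0 to 85.4. A call has 1 to 5 rows; each row shifts and turns the pose as measured when the row begins, along the tool's axes as they then stand; what a row does not reach is not made up. A row lasts 1/10 s, in which the tool goes at most 50 mm and 8.59 degrees, less where a joint would pass 70% of its speed; a pose out of reach is approached as far as the arm can. A call with a gripper value outside its range is refused whole. The fingers move at their own pace and stop on an object; the grip force is fixed at half the most. Time passes only in rows, so rows that do not move let the fingers close. It gives the time, the measured TCP pose, the force and the opening at its end, in the units of the state.
- get_obs(): the state, without advancing time (a new reading comes with each control period).
- camera(name): name is "side" or "top" or "wrist"; returns the picture (384x512x3 uint8, red, green, blue); there is no depth.
- camera_model(name): a dict with "fovy" (degrees; the focal length in pixels is half the picture's height over the tangent of half this angle, whatever the lens; pixels are square), "cx", "cy" (the principal point, pixels), "pose" (4x4, takes a point from camera to world coordinates); the wrist camera has in their place "T_tool_cam" (4x4, takes a point from camera to tool coordinates, whose origin is the TCP and whose axes are the flange's). Camera axes: x right, y down, z forward; pixel columns grow to the right and rows downward; lengths in m; the calibration is good to about 2 mm. A picture is of the moment at which its call begins: read the wrist's pose just before it. camera_model takes no time and is no camera call.
- job_done(): hands the job in, once; it reports no verdict.
Trained networks look in the newest picture that a camera, given by its name, has taken for a name from the list of things; names that differ only in an ending like _2 or _b are one class to them, and where a whole thing is asked for, a point or a joint stands for the part that bears it (a point fixed in the world has none). Each returns a list of dicts, best first, with "conf" (0 to 1); they miss things now and then, are a little off and sometimes report something else, mostly with a low value. They report only what shows in the picture. A call takes as long as a camera call. They do not tell look-alikes from the thing itself.
- masks_of(target, camera): "pixels" (384x512 bool, what is visible of it) and "at" ([column, row] in pixels, amid what is visible of it).
The state is a dict: "clock": time; "joint_pos": joint angles; "joint_vel": joint speeds; "tau": joint torques, N m; "eef_pos": TCP position; "tool_rot": TCP orientation; "ft_force": force on the tool from outside, world axes, zero at the start; "ft_torque": the same for the moment, N m; "grip_width": finger opening in m.
Only numpy, scipy, OpenCV 4.12 (cv2) and the standard library are available. Lean on these libraries where they do the work, as an engineer would, in place of code of your own. Each camera call takes 0.05 s, during which the arm holds its last target. There are 200 camera calls.

### The job

File the swab sample: push the swab down into the one open vial of the rack until its cap sits on the rim, and let go of it. Then take the wide label holder from its stand, push it down behind the front lip of the rack, against the springy pad in the slot, until its shoulders rest on the panel behind the slot, and finish while still holding it there pressed fully home, because it springs up if let go. Leave the narrow spare holder and the bottles undisturbed.

Things in the scene. Friction and masses are not known exactly. Their poses are not given: they have to be found in the camera images.
- swab: White plastic swab, 30 g nominal: rod of diameter 6, 62 mm long, lower end tapered, under a round cap of diameter 16, 32 mm tall. Origin: lower end of the rod; z up along the rod. It starts upright in swab_stand, cap resting on it, lower end 8 mm above the table. Fully in the vial, the cap's underside rests on the rim, origin 62 mm below the rim.
- swab_cap (a point): Middle of the swab's round grip cap, 78 mm above the rod's lower end (cap from 62 to 94 mm).
- swab_stand: Fixed wooden block, 56 x 56 x 70 mm, with a 9 mm hole down its middle that holds the swab. Origin: centre of the underside.
- rack: Vial rack, fixed, white plastic, 110 (x) x 180 (y) mm. Origin on the table, z up; the label lip is on its -x side. In x, mm: lip -55 to -51, 32 high; label slot -51 to -44; back panel -44 to -38, 50 high; free space; grey block 4 to 48, 20 high, carrying three amber vials at x = 26: the middle one (y = 0) open, those at y = -55 and 55 closed with white caps, topping out at z = 92.
- vial_rim (a point): Centre of the rim of the open vial, at rack (26, 0, 90) mm. The bore is 9 mm in diameter for the upper 16 mm and wider below, the neck 17 mm across outside; the inside is 65 mm deep.
- slot_top (a point): Middle of the label slot at the height of the back panel's top: rack (-47.5, 0, 50) mm. The slot is open upwards, 7 mm wide (rack x) and 66 mm long (rack y), closed at both ends up to 31 mm above the table; the lip in front of it is 18 mm lower than this point.
- holder: The wide label holder, 60 g nominal, grey plastic with paper cards on both (alike) faces. Origin: middle of its lower edge; x thickness, y width, z up. Blade 4 mm thick, 60 wide, z = 0 to 40, its lowest 2 mm a V; shoulder 14 thick, 60 wide, z = 40 to 46; grip tab above. Fully home its shoulder rests on the back panel's top, origin at rack (-47.5, 0, 10) mm, width along the rack's y.
- holder_tab (a point): Middle of the wide holder's grip tab, 63 mm above its lower edge. The tab is 12 mm thick (x), 36 mm wide (y), from z = 46 to 80 mm of the holder.
- wide_stand: Fixed wooden block, 56 x 90 x 45 mm, with a 6 x 64 mm slot (long way along its y) in which the wide holder starts upright, shoulder resting on the block, lower edge 5 mm above the table. Origin: centre of the underside.
- shoe (a joint): Springy black rubber pad, 60 mm long, in the bottom of the rack's slot: how far it is pressed down, in m. At 0 it is up, its top 18 mm above the table. It resists with about 3.6 N at first and 450 N/m more; with the holder home it is down by 0.008 (about 7 N) and pushes the holder up if let go. Its own stop, 0.012, is out of the holder's reach.
- spare: Narrow spare label holder, same make as the wide one but 36 mm wide with a 22 mm tab, in its own fixed wooden stand (56 x 70 x 45 mm); a bystander to leave alone. Origin: middle of its lower edge.
- bottle_a: closed amber pill bottle, white cap, diameter 38, height 75, standing loose; a bystander to leave alone. Origin: centre of the underside.
- bottle_b: closed amber pill bottle, white cap, diameter 48, height 100, standing loose; a bystander to leave alone. Origin: centre of the underside.
- bottle_c: closed amber pill bottle, white cap, diameter 38, height 75, standing loose; a bystander to leave alone. Origin: centre of the underside.
- bottle_w: closed white bottle with a blue cap, diameter 48, height 95, standing loose; a bystander to leave alone. Origin: centre of the underside.
Mind the look-alikes: they are no part of the job. What is shaped like the holder but blue is not meant. What is shaped like the rack but green is not meant.

How it is judged:
On the way:
1. the swab is fully down in the open vial, let go (horizontal distance between swab and vial_rim below 0.01 m and z of swab in the frame of rack between 0.022 and 0.0315 m and angle between swab's own z axis and vertical below 0.12 rad and contact force between swab and the fingers below 0.1 N), for 0.2 s.
At the end, for the whole second after the job is handed in: Swab untouched in the open vial, cap within 3.5 mm of the rim; wide holder behind the lip, upright within 0.09 rad, within 6 mm of the slot's middle and 2.5 mm of fully down, pad pressed over 5.5 mm, at rest, still held by the fingers with over 2 N (all of step 1 and x of holder in the frame of rack between -0.0515 and -0.0435 m and y of holder in the frame of rack between -0.006 and 0.006 m and z of holder in the frame of rack between 0.006 and 0.0125 m and angle between the z axis of holder and the z axis of rack, either way round below 0.09 rad and value of joint shoe above 0.0055 m and contact force between holder and the fingers above 2 N and linear speed of holder below 0.02 m/s); the arm keeps its last pose, push and grip.
It fails at once if the spare holder or a bottle is moved by more than 30 mm (distance of any of spare, bottle_a, bottle_b, bottle_c, bottle_w from where it was at the start of the episode above 0.03 m).
It also fails if it takes over 51 s, if anything falls off the work surface, if the arm or the gripper's body presses on something with over 40 N, if the wrist force passes 120 N, or if a joint passes its speed limit or range.

## Working session

There is one attempt and no reset: what is moved stays moved. The work goes in short steps, Python scripts to look and compute and a tool call to move; the robot and the scene stay as the last step left them, time stands still between calls to the robot, and variables do not carry over. Pictures are saved under pics/ and viewed, about 8 in all and at most 12, crops included, and the job is handed in when it is done.

Besides the shell and the picture viewer there is one more tool, called in YAML: its name, and indented under it one key for each argument. jog_arm: Moves the arm, as the interface text tells. Its arguments: {"type":"object","properties":{"deltas":{"type":"array"}},"required":["deltas"]}

```bash
mkdir -p pics; ls; python3 - <<'E'
from workcell import *
import cv2,numpy as np,json
o=get_obs();print({k:np.round(v,3).tolist() for k,v in o.items()})
for n in ("side","top","wrist"):
    print(n,camera_model(n))
a=camera("side");b=camera("top")
cv2.imwrite("pics/side0.png",a[...,::-1]);cv2.imwrite("pics/top0.png",b[...,::-1])
E
```

```text
pics
{'clock': 0.0, 'joint_pos': [-1.192, 0.241, 0.004, 1.335, -0.0, 1.571], 'joint_vel': [-0.0, 0.0, -0.0, 0.0, 0.001, 0.0], 'tau': [0.001, -37.232, 25.24, 0.017, 0.0, 0.0], 'eef_pos': [0.185, -0.464, 0.23], 'tool_rot': [0.982, 0.188, -0.0, -0.001], 'ft_force': [-0.638, 0.382, -0.016], 'ft_torque': [0.034, 0.009, 0.007], 'grip_width': 0.086}
side {'fovy': 50.35144340197693, 'cx': 257.5368308170093, 'cy': 191.67731128143006, 'pose': array([[-0.89865   , -0.19665511,  0.39211599,  0.08454744],
       [-0.43857563,  0.42096313, -0.79400344,  0.88172824],
       [-0.00892154, -0.88550371, -0.46454665,  0.63556727],
       [ 0.        ,  0.        ,  0.        ,  1.        ]])}
top {'fovy': 48.07490841319914, 'cx': 247.56448642225382, 'cy': 192.8327015922965, 'pose': array([[-0.05711358, -0.97760663,  0.20254214,  0.30252499],
       [-0.99835322,  0.05701718, -0.00631547, -0.01883506],
       [-0.00537434, -0.20256929, -0.97925318,  1.27867406],
       [ 0.        ,  0.        ,  0.        ,  1.        ]])}
wrist {'fovy': 62.80778298375225, 'cx': 262.3551793464882, 'cy': 192.87178608836655, 'T_tool_cam': array([[ 8.01468771e-04, -9.50288955e-01, -3.11368365e-01,
         8.13255931e-02],
       [ 9.99999484e-01,  5.67087934e-04,  8.43280776e-04,
        -1.11401416e-04],
       [-6.24787165e-04, -3.11368880e-01,  9.50288919e-01,
        -1.42575675e-01],
       [ 0.00000000e+00,  0.00000000e+00,  0.00000000e+00,
         1.00000000e+00]])}
```

View pics/side0.png

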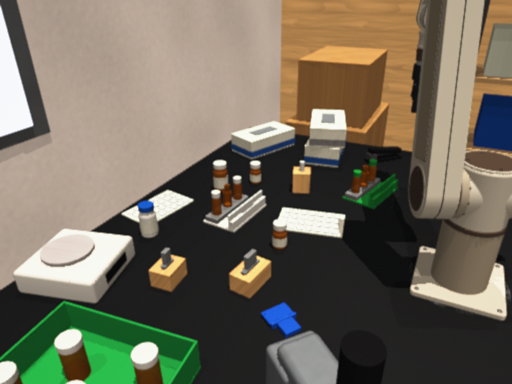

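View pics/top0.png

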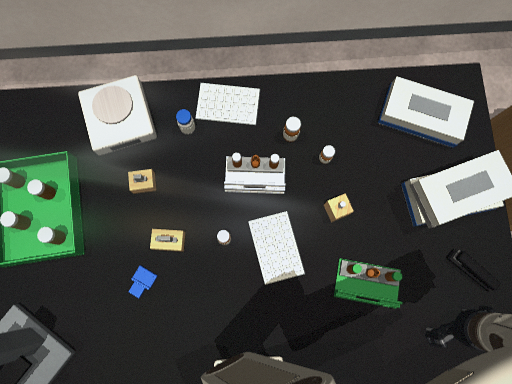

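The side view shows the wide holder's stand near (250,272), the spare at (168,268), the rack at (236,205) and the swab stand at (302,178). In the top view they are at (167,240), (141,180), (255,175) and (340,207). The blue holder look-alike is at (142,281) and the green rack at (370,283), both in the top view.

```bash
cat > h.py <<'E'
from workcell import *
import numpy as np,cv2
from scipy.spatial.transform import Rotation as R
from scipy.optimize import least_squares
def campose(n):
    m=camera_model(n)
    if n!="wrist": T=m["pose"]
    else:
        o=get_obs();T=np.eye(4);T[:3,:3]=R.from_quat(o["tool_rot"]).as_matrix();T[:3,3]=o["eef_pos"];T=T@m["T_tool_cam"]
    return dict(T=T,f=192/np.tan(np.radians(m["fovy"]/2)),cx=m["cx"],cy=m["cy"])
def proj(c,P):
    P=np.atleast_2d(P);q=(P-c["T"][:3,3])@c["T"][:3,:3]
    return q[:,:2]/q[:,2:]*c["f"]+[c["cx"],c["cy"]]
def ray(c,uv):
    d=c["T"][:3,:3]@[(uv[0]-c["cx"])/c["f"],(uv[1]-c["cy"])/c["f"],1];return c["T"][:3,3],d/np.linalg.norm(d)
def onz(c,uv,z):
    p,d=ray(c,uv);return p+d*(z-p[2])/d[2]
def tri(obs):
    A=np.zeros((3,3));b=np.zeros(3)
    for c,uv in obs:
        p,d=ray(c,uv);M=np.eye(3)-np.outer(d,d);A+=M;b+=M@p
    X=np.linalg.solve(A,b)
    return X,[np.round(proj(c,X)[0]-uv,1).tolist() for c,uv in obs]
E
python3 - <<'E'
from h import *
names=["swab","swab_cap","swab_stand","rack","holder","holder_tab","wide_stand","spare","bottle_a","bottle_b","bottle_c","bottle_w"]
for n in names:
    for cam in("side","top"):
        c=campose(cam)
        for r in masks_of(n,cam)[:4]:
            if r["conf"]<.3: continue
            print(n,cam,round(r["conf"],2),np.round(r["at"],1),r["pixels"].sum(), np.round(onz(c,r["at"],.06),3))
E
```

```text
swab side 0.54 [165.6 258.1] 189 [0.618 0.287 0.06 ]
swab side 0.51 [302.5 168.5] 38 [ 0.506 -0.319  0.06 ]
swab top 0.58 [343.2 203.1] 25 [ 0.509 -0.299  0.06 ]
swab top 0.48 [255.8 170.5] 2152 [ 0.62  -0.055  0.06 ]
swab_cap top 0.37 [342.2 207.1] 38 [ 0.497 -0.295  0.06 ]
swab_stand side 0.62 [303.3 180.1] 424 [ 0.473 -0.236  0.06 ]
swab_stand side 0.56 [277.3 233.7] 353 [0.424 0.083 0.06 ]
swab_stand top 0.56 [338.1 206.9] 476 [ 0.498 -0.284  0.06 ]
rack side 0.62 [231.  207.9] 1861 [0.595 0.018 0.06 ]
rack side 0.59 [367.  189.6] 1391 [ 0.274 -0.255  0.06 ]
rack top 0.87 [254.9 174.4] 2158 [ 0.608 -0.051  0.06 ]
rack top 0.61 [366.6 283.5] 2470 [ 0.28  -0.341  0.06 ]
rack top 0.32 [185.  121.3] 377 [0.784 0.148 0.06 ]
holder side 0.95 [282.2 314.8] 775 [0.304 0.336 0.06 ]
holder side 0.58 [249.2 265.4] 266 [0.43  0.228 0.06 ]
holder top 0.76 [140.3 280. ] 479 [0.325 0.285 0.06 ]
holder top 0.57 [253.2 175.1] 2184 [ 0.606 -0.046  0.06 ]
holder_tab side 0.78 [281.8 317.5] 822 [0.302 0.343 0.06 ]
holder_tab side 0.6 [233.7 205.2] 1823 [0.596 0.002 0.06 ]
holder_tab side 0.54 [251.3
[... 1583 characters left out ...]
1 0.06 ]
bottle_c top 0.7 [224.5 237.9] 165 [0.428 0.046 0.06 ]
bottle_c top 0.68 [326.9 151.7] 210 [ 0.665 -0.267  0.06 ]
bottle_c top 0.67 [187.3 120.2] 331 [0.787 0.141 0.06 ]
bottle_c top 0.56 [291.5 126.3] 342 [ 0.749 -0.169  0.06 ]
bottle_w side 0.88 [220.6 173.8] 386 [ 0.737 -0.165  0.06 ]
bottle_w side 0.81 [277.6 235.9] 430 [0.42  0.092 0.06 ]
bottle_w side 0.76 [254.4 173.2] 245 [ 0.638 -0.216  0.06 ]
bottle_w side 0.61 [146.1 217.3] 597 [0.779 0.161 0.06 ]
bottle_w top 0.7 [224.5 237.9] 165 [0.428 0.046 0.06 ]
bottle_w top 0.68 [326.9 151.7] 210 [ 0.665 -0.267  0.06 ]
bottle_w top 0.67 [187.3 120.2] 331 [0.787 0.141 0.06 ]
bottle_w top 0.56 [291.5 126.3] 342 [ 0.749 -0.169  0.06 ]
```

```bash
cat >> h.py <<'E'
def plan(pos,yaw,grip,vmax=45,k=30):
    """rows to bring TCP to pos pointing down with tool x at yaw (deg)"""
    o=get_obs();p=np.array(o["eef_pos"])*1e3;M=R.from_quat(o["tool_rot"]);pos=np.array(pos)*1e3
    G=R.from_matrix(np.c_[[np.cos(np.radians(yaw)),np.sin(np.radians(yaw)),0],[np.sin(np.radians(yaw)),-np.cos(np.radians(yaw)),0],[0,0,-1]])
    n=max(1,int(np.ceil(max(np.linalg.norm(pos-p)/vmax,np.degrees((M.inv()*G).magnitude())/8)-.05)))
    rows=[]
    for i in range(n):
        d=(pos-p)/(n-i);r=(M.inv()*G).as_rotvec()/(n-i)
        rows.append([*np.round(M.inv().apply(d),1).tolist(),*np.round(np.degrees(r),2).tolist(),grip]);p=p+d;M=M*R.from_rotvec(r)
    print("t",round(float(o["clock"]),2),"p",np.round(o["eef_pos"],4),"F",np.round(o["ft_force"],1),"n",n)
    for i in range(0,min(n,k),5):print(rows[i:i+5])
E
python3 -c "
from h import *
plan([.49,-.33,.25],90,85)"
```

```text
t 1.3 p [ 0.1849 -0.4646  0.2313] F [-1.2  0.1 -0.2] n 9
[[37.0, -1.4, -2.1, -0.0, -0.0, -7.59, 85], [36.9, 3.5, -2.1, -0.0, -0.0, -7.59, 85], [36.1, 8.4, -2.1, -0.0, -0.0, -7.59, 85], [34.7, 13.1, -2.1, -0.0, -0.0, -7.59, 85], [32.6, 17.5, -2.1, -0.0, -0.0, -7.59, 85]]
[[30.0, 21.7, -2.1, -0.0, -0.0, -7.59, 85], [26.9, 25.5, -2.1, -0.0, -0.0, -7.59, 85], [23.3, 28.8, -2.1, -0.0, -0.0, -7.59, 85], [19.3, 31.6, -2.1, -0.0, -0.0, -7.59, 85]]
```

jog_arm:
  deltas:
    - [[37,-1.4,-2.1,0,0,-7.6,85],[37,3.5,-2.1,0,0,-7.6,85],[36,8.4,-2.1,0,0,-7.6,85],[34.7,13,-2.1,0,0,-7.6,85],[32.6,17.5,-2.1,0,0,-7.6,85]]

```text
clock: 1.8
eef_pos: [0.3549, -0.3889, 0.2418]
tool_rot: [0.864, 0.504, -0.001, 0.0]
ft_force: [0.4, 0.2, 0.1]
grip_width: 0.0851
```

jog_arm:
  deltas:
    - [[30,21.7,-2.1,0,0,-7.6,85],[27,25.5,-2.1,0,0,-7.6,85],[23.3,28.8,-2.1,0,0,-7.6,85],[19.3,31.6,-2.1,0,0,-7.6,85],[0,0,0,0,0,0,85]]

```text
clock: 2.3
eef_pos: [0.4983, -0.3204, 0.25]
tool_rot: [0.691, 0.723, -0.0, 0.001]
ft_force: [-0.6, 0.3, -0.9]
grip_width: 0.0853
```

```bash
python3 - <<'E'
from h import *
c=campose("wrist");im=camera("wrist");cv2.imwrite("pics/w1.png",im[...,::-1]);np.save("w1.npy",[c],allow_pickle=True)
o=get_obs();print(np.round(o["eef_pos"],4),o["tool_rot"],o["clock"])
for n in("swab","swab_cap","swab_stand"):
    for r in masks_of(n,"wrist")[:3]: print(n,r["conf"],r["at"],r["pixels"].sum(),onz(c,r["at"],.1))
plan([.49,-.25,.25],90,85)
E
```

```text
[ 0.4964 -0.3213  0.2499] [ 6.92034725e-01  7.21863484e-01 -9.45893516e-04  3.93594198e-04] 2.35
swab 0.53 [265.1, 138.9] 265 [ 0.50071045 -0.2834071   0.1       ]
swab_cap 0.84 [266.3, 135.8] 277 [ 0.50167764 -0.28050429  0.1       ]
swab_stand 0.55 [263.9, 129.6] 2963 [ 0.49919069 -0.27495556  0.1       ]
t 2.5 p [ 0.4936 -0.323   0.2503] F [-0.3 -0.3  0. ] n 2
[[36.6, -0.5, 0.1, -0.04, 0.06, 1.06, 85], [36.5, -1.1, 0.1, -0.04, 0.06, 1.06, 85]]
```

View pics/w1.png

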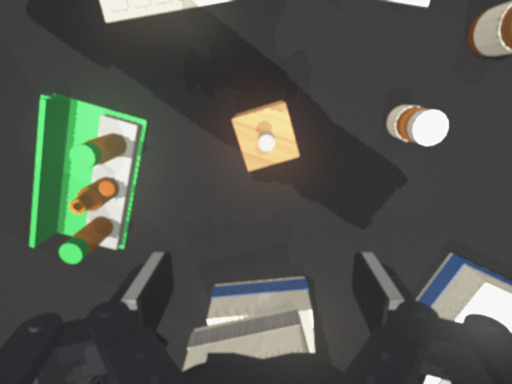

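The wrist view shows the swab cap at about (266,141) on its stand. A bottle is at (430,127), and the green look-alike rack is at left. I'm going closer, then measuring.

jog_arm:
  deltas:
    - [[20,-3,25,0,0,2,85],[17,-3,25,0,0,0,85],[0,0,0,0,0,0,85],[0,0,0,0,0,0,85]]

```text
clock: 2.9
eef_pos: [0.4823, -0.2901, 0.2009]
tool_rot: [0.711, 0.703, -0.002, 0.002]
ft_force: [-0.6, 0.1, 1.1]
grip_width: 0.0851
```

```bash
python3 - <<'E'
from h import *
c1=np.load("w1.npy",allow_pickle=True)[0]
c=campose("wrist");o=get_obs();im=camera("wrist");o2=get_obs();print(np.round(o["eef_pos"],4),np.round(o2["eef_pos"],4),o["tool_rot"])
cv2.imwrite("pics/w2.png",im[...,::-1])
def white(im,at,rad):
    hsv=cv2.cvtColor(im,cv2.COLOR_RGB2HSV);m=((hsv[...,1]<50)&(hsv[...,2]>140)).astype(np.uint8)
    n,l,s,ce=cv2.connectedComponentsWithStats(m)
    i=min(range(1,n),key=lambda i:np.hypot(*(ce[i]-at))+(1e3 if s[i,4]<80 else 0));return ce[i],s[i]
a1,s1=white(cv2.imread("pics/w1.png")[...,::-1],[266,141],15);print(a1,s1)
for n in("swab_cap","swab_stand"):
    for r in masks_of(n,"wrist")[:2]: 
        print(n,r["conf"],r["at"],r["pixels"].sum(),onz(c,r["at"],.1))
        if n=="swab_cap":at=r["at"]
a2,s2=white(im,at,20);print(a2,s2)
print(tri([(c1,a1),(c,a2)]),onz(c,a2,.102))
# red-box crop for check
x,y=map(int,a2);cv2.imwrite("pics/w2c.png",cv2.resize(im[max(0,y-70):y+70,max(0,x-90):x+90,::-1],None,fx=4,fy=4))
E
```

```text
[ 0.4823 -0.2901  0.2009] [ 0.4822 -0.2901  0.2009] [ 0.71093866  0.70324997 -0.00172412  0.00165498]
[266.02298851 141.68199234] [258 132  17  20 261]
swab_cap 0.67 [285.4, 184.9] 453 [ 0.50235885 -0.28341936  0.1       ]
swab_stand 0.71 [276.6, 168.9] 3961 [ 0.49518877 -0.2700472   0.1       ]
[284.04239401 185.60099751] [276 172  19  27 401]
(array([ 0.5020488 , -0.28788741,  0.08754015]), [[0.1, -0.0], [-0.1, 0.0]]) [ 0.5011284  -0.28338204  0.102     ]
```

View pics/w2c.png

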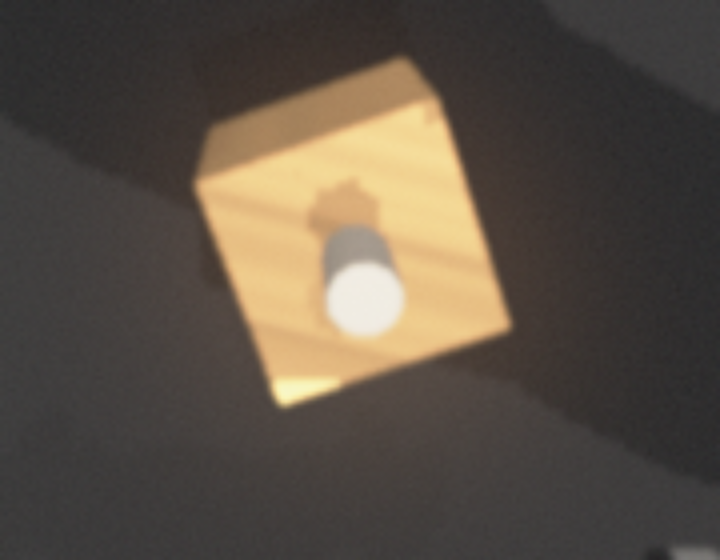

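The crop shows the cap's top face at full-image pixel (285.2,189.7), and the block top centred near (283.4,178.5).

```bash
python3 - <<'E'
from h import *
c=campose("wrist")
print(onz(c,[285.25,189.75],.102),onz(c,[283.4,178.5],.07))
# refine the height: cap top in view 1, bright part only
c1=np.load("w1.npy",allow_pickle=True)[0]
im=cv2.imread("pics/w1.png")
g=im.min(2)[125:158,250:283];m=g>200;ys,xs=np.nonzero(m);print(xs.mean()+250,ys.mean()+125,m.sum(),xs.min(),xs.max(),ys.min(),ys.max())
a=[xs.mean()+250,ys.mean()+125]
print(onz(c1,a,.102),tri([(c1,a),(c,[285.25,189.75])]))
plan([.5015,-.287,.15],90,85)
E
```

```text
[ 0.50339068 -0.28744875  0.102     ] [ 0.50400485 -0.28713222  0.07      ]
266.32710280373834 142.61214953271028 214 9 24 10 25
[ 0.50197589 -0.28646932  0.102     ] (array([ 0.50228974, -0.28500635,  0.11003901]), [[0.6, -0.2], [-0.6, 0.2]])
t 3.05 p [ 0.4834 -0.2905  0.2014] F [0.  0.  0.6] n 2
[[2.0, 9.0, 25.7, 0.04, 0.15, -0.31, 85], [1.9, 9.0, 25.7, 0.04, 0.15, -0.31, 85]]
```

jog_arm:
  deltas:
    - [[2,10,26,0,0.1,-0.3,60],[1.5,9.5,26,0,0.1,-0.3,50],[0,0,20,0,0,0,40],[0,0,0,0,0,0,40]]

```text
clock: 3.45
eef_pos: [0.5083, -0.2935, 0.1342]
tool_rot: [0.709, 0.706, 0.002, 0.008]
ft_force: [-0.5, 0.2, -0.2]
grip_width: 0.0402
```

```bash
python3 -c "
from h import *
print(get_obs()['tool_rot'],get_obs()['grip_width'])
plan([.503,-.287,.075],90,40)"
```

```text
[0.70860029 0.70555982 0.00153677 0.00828339] 0.04018379454523676
t 3.45 p [ 0.5083 -0.2935  0.1342] F [-0.5  0.2 -0.2] n 2
[[3.5, -3.1, 29.5, 0.4, 0.27, -0.12, 40], [3.4, -2.8, 29.5, 0.4, 0.27, -0.12, 40]]
```

jog_arm:
  deltas:
    - [[3.5,-3,15,0.6,0.3,-0.1,40],[3,-2.5,10,0.4,0.3,-0.1,40],[0,0,0,0,0,0,40]]

```text
clock: 3.75
eef_pos: [0.5045, -0.2889, 0.1106]
tool_rot: [0.708, 0.706, -0.0, 0.0]
ft_force: [-1.2, -0.2, -0.9]
grip_width: 0.0401
```

```bash
python3 -c "
from h import *
print(get_obs()['tool_rot'],get_obs()['grip_width'])
plan([.503,-.287,.075],90,40)"
```

```text
[ 7.07833703e-01  7.06378909e-01 -4.39028376e-04  3.05613177e-04] 0.04009305625380185
t 3.75 p [ 0.5045 -0.2889  0.1106] F [-1.2 -0.2 -0.9] n 1
[[1.9, -1.5, 35.6, -0.01, 0.06, -0.12, 40]]
```

jog_arm:
  deltas:
    - [[2,-1.5,12,0,0,-0.1,40],[0,0,12,0,0,0,40],[0,0,11,0,0,0,40],[0,0,0,0,0,0,40],[0,0,0,0,0,0,40]]

```text
clock: 4.25
eef_pos: [0.5034, -0.2871, 0.0737]
tool_rot: [0.707, 0.707, -0.0, 0.001]
ft_force: [0.4, 0.2, -0.0]
grip_width: 0.04
```

```bash
python3 -c "
from h import *
print(get_obs()['tool_rot'],get_obs()['grip_width'])
c=campose('wrist');print(proj(c,[[.503,-.287,.102]]))
im=camera('wrist');cv2.imwrite('pics/w3.png',im[...,::-1])
plan([.503,-.287,.075],90,40)"
```

```text
[ 7.07149750e-01  7.07062783e-01 -2.23890693e-04  1.18398095e-03] 0.04002213014214388
[[258.71270265 289.18084034]]
t 4.3 p [ 0.5032 -0.287   0.0736] F [-0.3 -0.1 -0.4] n 1
[[-0.0, -0.2, -1.4, 0.05, 0.1, -0.01, 40]]
```

View pics/w3.png

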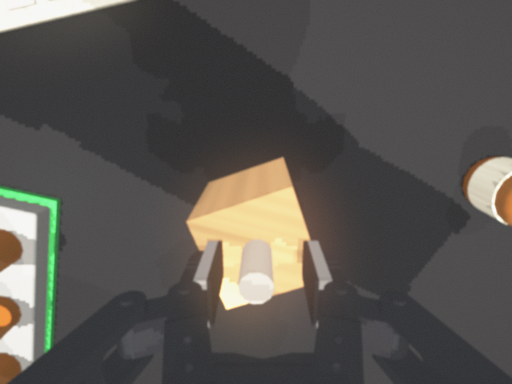

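The cap is centred between the jaws: its top is at (258,290) against a predicted (259,289). Now I'll close.

jog_arm:
  deltas:
    - [[0,0,-1.4,0,0,0,25],[0,0,0,0,0,0,15],[0,0,0,0,0,0,10],[0,0,0,0,0,0,8]]

```text
clock: 4.7
eef_pos: [0.5023, -0.2873, 0.0762]
tool_rot: [0.707, 0.707, -0.001, 0.001]
ft_force: [-0.2, 0.4, -1.4]
grip_width: 0.0143
```

jog_arm:
  deltas:
    - [[0,0,0,0,0,0,5],[0,0,0,0,0,0,5],[0,0,-15,0,0,0,5],[0,0,-30,0,0,0,5],[0,0,-40,0,0,0,5]]

```text
clock: 5.2
eef_pos: [0.5001, -0.2854, 0.1566]
tool_rot: [0.707, 0.707, -0.002, -0.004]
ft_force: [0.4, 0.9, -0.3]
grip_width: 0.0143
```

jog_arm:
  deltas:
    - [[0,0,-35,0,0,0,5],[0,0,0,0,0,0,5]]

```text
clock: 5.4
eef_pos: [0.504, -0.2872, 0.199]
tool_rot: [0.707, 0.707, -0.0, 0.001]
ft_force: [0.7, -0.1, -0.6]
grip_width: 0.0142
```

```bash
python3 -c "
from h import *
print(get_obs()['grip_width'])
plan([.60,-.16,.24],90,5)"
```

```text
0.014158357709544893
t 5.4 p [ 0.504  -0.2872  0.199 ] F [ 0.7 -0.1 -0.6] n 4
[[31.8, 24.0, -10.3, 0.03, 0.03, -0.0, 5], [31.8, 24.0, -10.3, 0.03, 0.03, -0.0, 5], [31.8, 24.0, -10.3, 0.03, 0.03, -0.0, 5], [31.8, 24.0, -10.3, 0.03, 0.03, -0.0, 5]]
```

jog_arm:
  deltas:
    - [[32,24,-10,0,0,0,5],[32,24,-10,0,0,0,5],[32,24,-10,0,0,0,5],[31,24,-10,0,0,0,5],[0,0,0,0,0,0,5]]

```text
clock: 5.9
eef_pos: [0.6048, -0.1579, 0.2398]
tool_rot: [0.709, 0.705, 0.002, 0.004]
ft_force: [0.2, -0.8, -0.1]
grip_width: 0.014
```

```bash
python3 - <<'E'
from h import *
c=campose("wrist");np.save("w4.npy",[c],allow_pickle=True);o=get_obs();im=camera("wrist");print(o["eef_pos"],get_obs()["eef_pos"],o["tool_rot"],o["grip_width"])
cv2.imwrite("pics/w4.png",im[...,::-1])
cv2.imwrite("pics/w4v.png",cv2.resize(im[...,::-1],(800,600),interpolation=cv2.INTER_CUBIC))
for r in masks_of("rack","wrist")[:2]: print(r["conf"],r["at"],r["pixels"].sum(),onz(c,r["at"],.03))
E
```

```text
[ 0.6047639  -0.15792028  0.23981281] [ 0.60315528 -0.1595895   0.23897491] [0.70908506 0.70511192 0.00163224 0.003592  ] 0.013992273735198364
0.9 [32.7, 303.2] 9271 [ 0.30243731 -0.34553964  0.03      ]
0.56 [277.2, 72.3] 14358 [ 0.62380686 -0.06085218  0.03      ]
```

View pics/w4v.png

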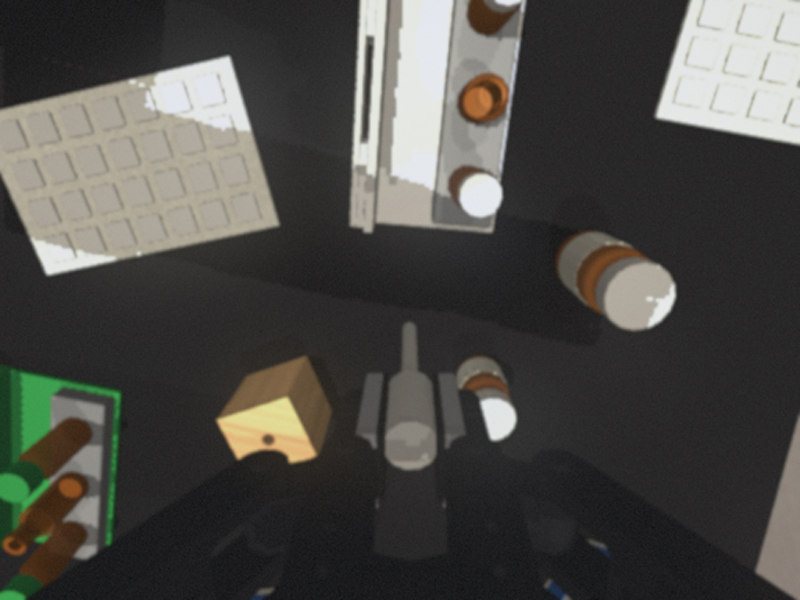

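The swab hangs straight in the jaws, with its tip at (262,208) in the 512-pixel image. The rack is at upper right of centre, with the open vial's rim near (308,65) and a yaw of about -2°. I'm moving to see all of it.

jog_arm:
  deltas:
    - [[30,5,0,-0.4,-0.2,0,5],[25,5,0,0,0,0,5],[0,0,0,0,0,0,5],[0,0,0,0,0,0,5]]

```text
clock: 6.4
eef_pos: [0.6093, -0.1097, 0.2346]
tool_rot: [0.713, 0.701, -0.001, 0.005]
ft_force: [-0.7, -0.0, -1.4]
grip_width: 0.0141
```

```bash
python3 - <<'E'
from h import *
c=campose("wrist");np.save("w5.npy",[c],allow_pickle=True);o=get_obs();im=camera("wrist");print(o["eef_pos"],get_obs()["eef_pos"],o["tool_rot"],o["grip_width"])
cv2.imwrite("pics/w5.png",im[...,::-1])
x0,y0=160,0
cv2.imwrite("pics/w5v.png",cv2.resize(im[0:240,160:416,::-1],None,fx=2.5,fy=2.5,interpolation=cv2.INTER_CUBIC))
# expected tip in tool frame
for cc in (np.load("w4.npy",allow_pickle=True)[0],c):
    m=camera_model("wrist");Tt=cc["T"]@np.linalg.inv(m["T_tool_cam"]);print(proj(cc,[Tt[:3,:3]@[0,0,.067]+Tt[:3,3]]))
E
```

```text
[ 0.60931915 -0.10974499  0.23460748] [ 0.60924652 -0.10984816  0.23454785] [ 0.71291391  0.70123546 -0.00144155  0.00452862] 0.014131616656782368
[[260.497497   208.56257584]]
[[260.497497   208.56257584]]
```

View pics/w5v.png

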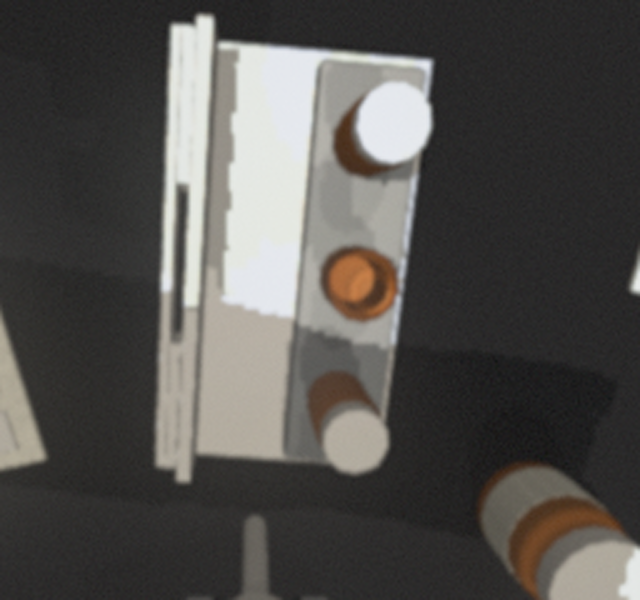

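The crop shows (full-image px = crop/2.5 + (160,0)) the closed caps' tops at (394,122) and (355,440), the panel's top ends at (205,14) and (184,482), the lip's ends at (182,24) and (165,468), and the open vial near (365,285).

```bash
cat >> h.py <<'E'
def rack_fit(c,uv,P,z=False):
    def w(q): 
        r=R.from_euler('z',q[2]).as_matrix();return P@r.T+[q[0],q[1],q[3] if z else 0]
    s=least_squares(lambda q:(proj(c,w(q))-uv).ravel(),[.61,-.05,0]+([0] if z else []));return s.x,s.fun.reshape(-1,2),w
E
python3 - <<'E'
from h import *
c=np.load("w5.npy",allow_pickle=True)[0]
uv=np.array([[394,122],[355,440],[205,15],[184,482],[182,24],[161,468]])/2.5+[160,0]
P=np.array([[26,55,92],[26,-55,92],[-41,90,50],[-41,-90,50],[-53,90,32],[-53,-90,32]])/1e3
for z in(False,True):
    q,f,w=rack_fit(c,uv,P,z);print(np.round(q,4),np.degrees(q[2]).round(2));print(np.round(f,1).tolist())
q,f,w=rack_fit(c,uv,P)
r=R.from_euler('z',q[2]).as_matrix();t=np.array([q[0],q[1],0])
V=np.array([[26,0,90],[26,0,74],[-47.5,0,50]])/1e3
W=V@r.T+t;print(W.round(4),((proj(c,W)-[160,0])*2.5).round(1))
im=cv2.imread("pics/w5.png");Y=170
X=[]
cc=[]
for rr,z in((8.5,90),(4.5,90)):
    a=np.linspace(0,2*np.pi,40);pts=(np.c_[26+rr*np.cos(a),rr*np.sin(a),0*a+z]/1e3)@r.T+t
    cc.append(proj(c,pts))
pan=np.array([[-44,-90,50],[-38,-90,50],[-38,90,50],[-44,90,50]])/1e3@r.T+t;cc.append(proj(c,pan))
lip=np.array([[-55,-90,32],[-51,-90,32],[-51,90,32],[-55,90,32]])/1e3@r.T+t;cc.append(proj(c,lip))
sl=np.array([[-51,-33,31],[-44,-33,31],[-44,33,31],[-51,33,31]])/1e3@r.T+t;cc.append(proj(c,sl))
big=cv2.resize(im[0:200,210:350],None,fx=4,fy=3.0*4/3,interpolation=cv2.INTER_CUBIC)[:600*1]
big=cv2.resize(im[0:200,210:350],None,fx=3,fy=3,interpolation=cv2.INTER_CUBIC)
for k,p in enumerate(cc): cv2.polylines(big,[((p-[210,0]+.5)*3).astype(int)],True,[(255,255,0),(0,255,0),(0,0,255),(255,0,0),(255,0,255)][k],1)
cv2.imwrite("pics/w5o.png",big)
E
```

```text
[ 0.6284 -0.0515 -0.0923] -5.29
[[0.7, 0.1], [0.7, 0.6], [0.6, 0.1], [-0.3, -0.3], [-1.6, -0.1], [-0.3, -0.4]]
[ 0.6285 -0.0515 -0.0923 -0.0008] -5.29
[[0.5, 0.2], [0.6, 0.4], [0.6, 0.3], [-0.2, -0.5], [-1.6, 0.1], [-0.2, -0.6]]
[[ 0.6543 -0.0539  0.09  ]
 [ 0.6543 -0.0539  0.074 ]
 [ 0.5811 -0.0471  0.05  ]] [[374.2 291.5]
 [367.9 287.6]
 [177.6 268.2]]
```

View pics/w5o.png

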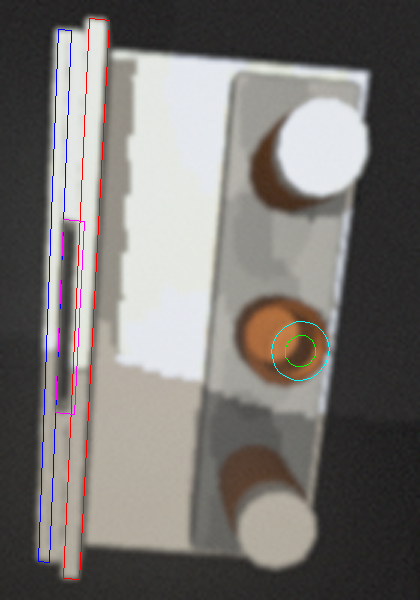

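The overlay agrees with the panel, lip, slot and caps to about 1 px. The rim at world (0.654,-0.054,0.09) is plausible. Next I hover over it and check the tip against the rim.

```bash
python3 -c "
from h import *
plan([.6543,-.0539,.19],84.7,5,vmax=28)"
```

```text
t 6.45 p [ 0.6092 -0.1098  0.2345] F [-1.1 -0.  -0.7] n 3
[[19.0, 14.6, 14.8, 0.09, 0.15, 1.44, 5], [19.3, 14.2, 14.8, 0.09, 0.15, 1.44, 5], [19.7, 13.7, 14.8, 0.09, 0.15, 1.44, 5]]
```

jog_arm:
  deltas:
    - [[19,14.5,14.8,0.1,0.2,1.4,5],[19.3,14,14.8,0.1,0.1,1.4,5],[19.5,13.5,14.8,0.1,0.1,1.4,5],[0,0,0,0,0,0,5]]

```text
clock: 6.85
eef_pos: [0.6538, -0.061, 0.189]
tool_rot: [0.743, 0.669, -0.001, 0.001]
ft_force: [0.2, -1.2, -0.6]
grip_width: 0.0142
```

```bash
python3 -c "
from h import *
print(get_obs()['tool_rot'])
plan([.6543,-.0539,.170],84.7,5,vmax=12)"
```

```text
[ 0.74304681  0.66923814 -0.00092821  0.00094399]
t 6.85 p [ 0.6538 -0.061   0.189 ] F [ 0.2 -1.2 -0.6] n 2
[[3.6, -0.1, 9.5, 0.0, 0.08, -0.34, 5], [3.6, -0.1, 9.5, 0.0, 0.08, -0.34, 5]]
```

jog_arm:
  deltas:
    - [[4,-0.1,9.5,0,0.1,-0.4,5],[3.5,-0.1,9.5,0,0.1,-0.3,5],[0,0,0,0,0,0,5],[0,0,0,0,0,0,5]]

```text
clock: 7.25
eef_pos: [0.6528, -0.0578, 0.1687]
tool_rot: [0.74, 0.672, -0.0, -0.0]
ft_force: [0.5, 0.3, -0.8]
grip_width: 0.0138
```

```bash
python3 - <<'E'
from h import *
o=get_obs();c=campose("wrist");im=camera("wrist");print(o["tool_rot"]);cv2.imwrite("pics/w6.png",im[...,::-1])
np.save("w6.npy",[c],allow_pickle=True)
plan([.6543,-.0539,.170],84.7,5,vmax=12)
q=[.6284,-.0515,-.0923];r=R.from_euler('z',q[2]).as_matrix();t=np.array([q[0],q[1],0])
big=cv2.resize(im[120:280,180:350,::-1],None,fx=3.7,fy=3.7,interpolation=cv2.INTER_CUBIC)
a=np.linspace(0,2*np.pi,40)
for rr,z,col in((8.5,90,(255,255,0)),(4.5,90,(0,255,0))):
    p=proj(c,(np.c_[26+rr*np.cos(a),rr*np.sin(a),0*a+z]/1e3)@r.T+t);print(p.mean(0))
    cv2.polylines(big,[((p-[180,120]+.5)*3.7).astype(int)],True,col,1)
cv2.imwrite("pics/w6o.png",big)
m=camera_model("wrist");Tt=c["T"]@np.linalg.inv(m["T_tool_cam"]);print(proj(c,[Tt[:3,:3]@[0,0,.067]+Tt[:3,3]]))
E
```

```text
[ 7.40180711e-01  6.72407873e-01 -3.55097181e-04 -2.02335808e-04]
t 7.3 p [ 0.6528 -0.0578  0.1687] F [-0.9 -0.1 -0.5] n 1
[[4.1, 1.1, -1.3, -0.05, 0.02, -0.2, 5]]
[262.46424715 197.93461409]
[262.32997911 197.97792991]
[[260.55989111 208.6922038 ]]
```

View pics/w6o.png

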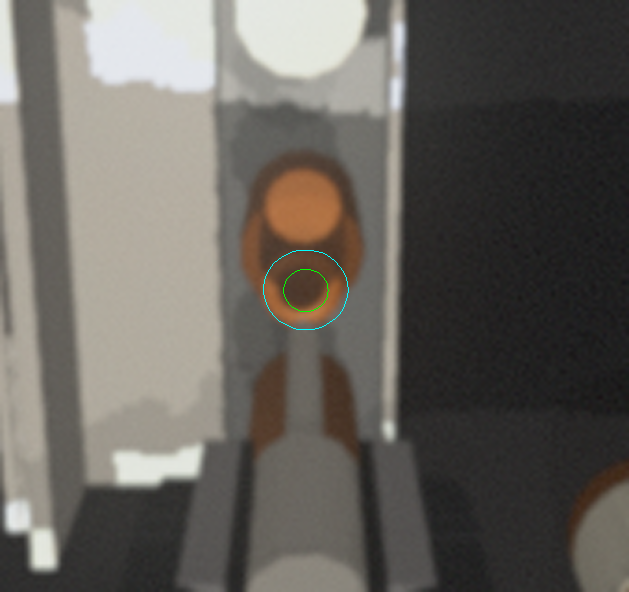

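The rod and rim are in line in the image columns: rod at crop x≈304, rim at ≈302. About 4 mm remains along tool x.

jog_arm:
  deltas:
    - [[4,0.1,0,0,0,-0.2,5],[0,0,0,0,0,0,5],[0,0,0,0,0,0,5]]

```text
clock: 7.6
eef_pos: [0.6537, -0.0543, 0.1705]
tool_rot: [0.739, 0.673, 0.001, 0.001]
ft_force: [0.6, -0.7, -0.2]
grip_width: 0.0143
```

```bash
python3 -c "
from h import *
print(get_obs()['tool_rot'])
plan([.6533,-.0537,.155],84.7,5,vmax=12)"
```

```text
[7.39210517e-01 6.73473736e-01 5.00724776e-04 8.29334111e-04]
t 7.6 p [ 0.6537 -0.0543  0.1705] F [ 0.6 -0.7 -0.2] n 2
[[0.3, -0.2, 7.7, 0.05, 0.01, -0.01, 5], [0.3, -0.2, 7.7, 0.05, 0.01, -0.01, 5]]
```

jog_arm:
  deltas:
    - [[0.3,-0.2,5,0,0,0,5],[0.2,-0.2,5,0,0,0,5],[0,0,4,0,0,0,5],[0,0,3,0,0,0,5],[0,0,3,0,0,0,5]]

```text
clock: 8.1
eef_pos: [0.6536, -0.0536, 0.1495]
tool_rot: [0.739, 0.674, 0.001, 0.001]
ft_force: [-0.1, 0.5, -0.5]
grip_width: 0.0145
```

```bash
python3 -c "
from h import *
print(get_obs()['tool_rot'],get_obs()['ft_torque'])
plan([.6533,-.0537,.095],84.7,5,vmax=12)"
```

```text
[0.73908886 0.67360616 0.00076658 0.00134448] [-0.07159178  0.03540332  0.00540768]
t 8.1 p [ 0.6536 -0.0536  0.1495] F [-0.1  0.5 -0.5] n 5
[[-0.0, -0.1, 10.9, 0.03, 0.01, -0.0, 5], [-0.0, -0.1, 10.9, 0.03, 0.01, -0.0, 5], [-0.0, -0.1, 10.9, 0.03, 0.01, -0.0, 5], [-0.0, -0.1, 10.9, 0.03, 0.01, -0.0, 5], [-0.0, -0.1, 10.9, 0.03, 0.01, -0.0, 5]]
```

jog_arm:
  deltas:
    - [[0,0,8,0,0,0,5],[0,0,8,0,0,0,5],[0,0,8,0,0,0,5],[0,0,8,0,0,0,5]]

```text
clock: 8.5
eef_pos: [0.6536, -0.0538, 0.1151]
tool_rot: [0.739, 0.674, 0.001, 0.001]
ft_force: [-0.2, 0.1, -1.0]
grip_width: 0.0137
```

```bash
python3 -c "
from h import *
print(get_obs()['tool_rot'],get_obs()['ft_torque'])
plan([.6533,-.0537,.095],84.7,5,vmax=12)"
```

```text
[7.39144694e-01 6.73544917e-01 7.08076333e-04 1.36547706e-03] [ 0.02907311  0.05242983 -0.00749938]
t 8.5 p [ 0.6536 -0.0538  0.1151] F [-0.2  0.1 -1. ] n 2
[[0.0, -0.2, 10.0, 0.09, 0.02, -0.01, 5], [0.0, -0.2, 10.0, 0.09, 0.02, -0.01, 5]]
```

jog_arm:
  deltas:
    - [[0,0,7,0,0,0,5],[0,0,6,0,0,0,5],[0,0,3,0,0,0,5],[0,0,2,0,0,0,5]]

```text
clock: 8.9
eef_pos: [0.653, -0.0536, 0.0957]
tool_rot: [0.739, 0.674, 0.0, 0.001]
ft_force: [-7.7, 1.5, 19.1]
grip_width: 0.0142
```

jog_arm:
  deltas:
    - [[0,0,2,0,0,0,5],[0,0,2,0,0,0,5]]

```text
clock: 9.1
eef_pos: [0.6529, -0.0536, 0.0958]
tool_rot: [0.739, 0.674, 0.001, 0.002]
ft_force: [-3.5, -0.5, 8.2]
grip_width: 0.0145
```

Seated: it met 19 N at TCP z=0.0957, and 0.095 was expected. Now I release and rise.

jog_arm:
  deltas:
    - [[0,0,0,0,0,0,20],[0,0,0,0,0,0,30],[0,0,0,0,0,0,40],[0,0,-10,0,0,0,40],[0,0,-25,0,0,0,40]]

```text
clock: 9.6
eef_pos: [0.6509, -0.0533, 0.1285]
tool_rot: [0.739, 0.674, -0.001, -0.001]
ft_force: [0.8, 0.6, 0.5]
grip_width: 0.04
```

jog_arm:
  deltas:
    - [[0,0,-40,0,0,0,60],[0,0,-40,0,0,0,60],[0,0,0,0,0,0,60]]

```text
clock: 9.9
eef_pos: [0.6522, -0.0534, 0.2153]
tool_rot: [0.739, 0.674, 0.001, 0.001]
ft_force: [0.7, -0.1, 0.5]
grip_width: 0.0597
```

```bash
python3 - <<'E'
from h import *
c=campose("wrist");o=get_obs();im=camera("wrist");cv2.imwrite("pics/w7.png",im[...,::-1]);np.save("w7.npy",[c],allow_pickle=True)
for r in masks_of("swab_cap","wrist")[:3]: 
    m=r["pixels"];print(r["conf"],r["at"],m.sum(),onz(c,r["at"],.11))
    # cap's top face: bright low-saturation blob
ymin=None
P=np.array([[.6543,-.0539,.122],[.6543,-.0539,.09]]);print("expected cap top/underside px",proj(c,P))
u,v=proj(c,P)[0].astype(int)
cv2.imwrite("pics/w7c.png",cv2.resize(im[max(0,v-60):v+60,max(0,u-70):u+70,::-1],None,fx=4,fy=4,interpolation=cv2.INTER_CUBIC));print(u,v)
plan([.435,.17,.24],90,60,vmax=45)
E
```

```text
0.77 [263.4, 190.5] 473 [ 0.65480299 -0.05232814  0.11      ]
0.54 [235.1, 156.6] 15571 [ 0.63486115 -0.02189165  0.11      ]
expected cap top/underside px [[263.05075713 197.05869373]
 [262.84458737 185.35555684]]
263 197
t 10.0 p [ 0.65   -0.0532  0.2098] F [ 1.5  0.5 -0.5] n 7
[[28.9, -33.6, -4.1, -0.05, 0.0, -0.76, 60], [29.3, -33.2, -4.2, -0.05, 0.0, -0.76, 60], [29.8, -32.8, -4.2, -0.05, 0.0, -0.76, 60], [30.2, -32.4, -4.2, -0.05, 0.0, -0.76, 60], [30.6, -32.0, -4.2, -0.05, 0.0, -0.76, 60]]
[[31.1, -31.6, -4.3, -0.05, 0.0, -0.76, 60], [31.5, -31.1, -4.3, -0.05, 0.0, -0.76, 60]]
```

View pics/w7c.png

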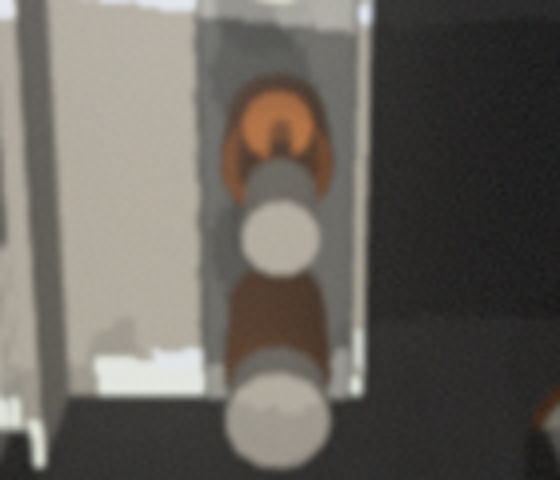

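The swab is seated: the cap's top is at (263.2,196.8), and (263.0,197.1) was expected. Now to the holder.

jog_arm:
  deltas:
    - [[29,-33.6,-4.1,0,0,-0.8,60],[29,-33.2,-4.2,0,0,-0.8,60],[29,-32.8,-4.2,0,0,-0.8,60],[29,-32.4,-4.2,0,0,-0.8,60],[29,-32,-4.2,0,0,-0.8,60]]

```text
clock: 10.5
eef_pos: [0.4897, 0.1022, 0.2201]
tool_rot: [0.717, 0.697, -0.009, -0.008]
ft_force: [-0.3, 1.2, -0.4]
grip_width: 0.0601
```

jog_arm:
  deltas:
    - [[29,-31.6,-4.2,0,0,-0.8,60],[20,-31,-4.2,0,0,-0.8,60],[0,0,0,0,0,0,60],[0,0,0,0,0,0,60]]

```text
clock: 10.9
eef_pos: [0.4186, 0.1562, 0.2255]
tool_rot: [0.705, 0.709, -0.014, -0.011]
ft_force: [0.0, -1.2, -0.1]
grip_width: 0.0596
```

```bash
python3 - <<'E'
from h import *
c=campose("wrist");o=get_obs();im=camera("wrist");cv2.imwrite("pics/w8.png",im[...,::-1]);np.save("w8.npy",[c],allow_pickle=True)
print(o["eef_pos"],o["tool_rot"])
for n in("holder_tab","holder","wide_stand"):
  for r in masks_of(n,"wrist")[:3]: 
    m=r["pixels"].astype(np.uint8);print(n,r["conf"],r["at"],m.sum(),onz(c,r["at"],.06),cv2.minAreaRect(cv2.findNonZero(m)))
E
```

```text
[0.41859542 0.15617579 0.22548481] [ 0.70461046  0.70937575 -0.01381546 -0.01092136]
holder_tab 0.89 [286.8, 112.3] 951 [0.43698753 0.21573687 0.06      ] ((288.7882080078125, 111.33843231201172), (15.925726890563965, 63.24034118652344), 7.594643592834473)
holder_tab 0.78 [179.0, 27.0] 3991 [0.33947471 0.28805897 0.06      ] ((175.96153259277344, 24.80768585205078), (86.25587463378906, 61.294368743896484), 33.6900634765625)
holder 0.93 [184.3, 26.0] 4064 [0.34425843 0.28885977 0.06      ] ((175.50563049316406, 25.16558074951172), (88.675048828125, 61.292972564697266), 34.07719421386719)
holder 0.64 [291.0, 110.5] 1009 [0.44090004 0.21742938 0.06      ] ((289.3762512207031, 111.41571044921875), (17.4628963470459, 63.23603820800781), 7.696051120758057)
wide_stand 0.79 [281.3, 102.2] 4149 [0.43153631 0.22489813 0.06      ] ((288.5307922363281, 109.75384521484375), (57.55211639404297, 93.39814758300781), 7.125016689300537)
```

```bash
python3 -c "
from h import *
plan([.438,.185,.20],84,60,vmax=20)"
```

```text
t 11.1 p [0.4202 0.1554 0.2258] F [ 1.6  0.3 -0.2] n 3
[[9.9, 6.3, 8.3, -0.65, 0.1, 2.07, 60], [10.1, 5.8, 8.4, -0.65, 0.1, 2.07, 60], [10.3, 5.4, 8.5, -0.65, 0.1, 2.07, 60]]
```

jog_arm:
  deltas:
    - [[10,6,8.4,-0.6,0.1,2,60],[10,5.8,8.4,-0.6,0.1,2,60],[10,5.4,8.5,-0.6,0.1,2,60],[0,0,0,0,0,0,60],[0,0,0,0,0,0,60]]

```text
clock: 11.6
eef_pos: [0.4425, 0.1816, 0.1976]
tool_rot: [0.746, 0.666, -0.002, -0.0]
ft_force: [0.0, -0.4, -0.1]
grip_width: 0.0601
```

```bash
python3 - <<'E'
from h import *
c=campose("wrist");o=get_obs();im=camera("wrist");o2=get_obs();cv2.imwrite("pics/w9.png",im[...,::-1]);np.save("w9.npy",[c],allow_pickle=True)
print(o["eef_pos"],o2["eef_pos"],o["tool_rot"])
for n in("holder_tab","wide_stand"):
  for r in masks_of(n,"wrist")[:1]: 
    m=r["pixels"].astype(np.uint8);print(n,r["conf"],r["at"],m.sum(),onz(c,r["at"],.06),cv2.minAreaRect(cv2.findNonZero(m)),cv2.boundingRect(cv2.findNonZero(m)))
x,y,w,h=cv2.boundingRect(cv2.findNonZero(m));x0,y0=max(0,x-12),max(0,y-12);print(x0,y0)
cv2.imwrite("pics/w9c.png",cv2.resize(im[y0:y+h+12,x0:x+w+12,::-1],None,fx=4,fy=4,interpolation=cv2.INTER_CUBIC))
E
```

```text
[0.44249243 0.1815791  0.19761469] [0.44241827 0.18152307 0.19760954] [ 7.46265182e-01  6.65646650e-01 -1.62650928e-03 -4.11889486e-04]
holder_tab 0.95 [249.0, 143.3] 1101 [0.43557098 0.21755172 0.06      ] ((252.5, 142.0), (68.0, 17.0), 90.0) (244, 108, 18, 69)
wide_stand 0.7 [260.1, 138.0] 4595 [0.44594579 0.22110945 0.06      ] ((253.0, 140.0), (96.0, 62.0), 90.0) (222, 92, 63, 97)
210 80
```

View pics/w9c.png

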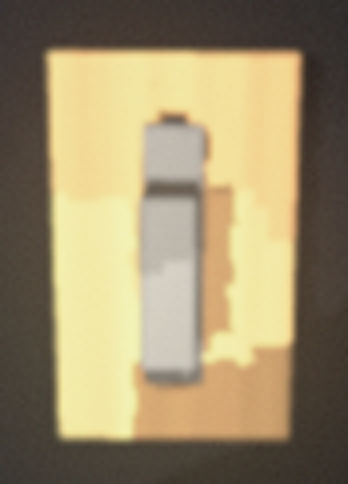

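The crop shows the stand top with corners (47,51), (302,51), (290,438), (60,438), and the tab top from (145,195) to (195,378). The holder is aligned with the image at tool yaw 83.5°.

```bash
python3 - <<'E'
from h import *
c=np.load("w9.npy",allow_pickle=True)[0]
k=lambda a:np.array(a)/4.+[210,80]-.4
B=np.array([[-28,45,45],[28,45,45],[28,-45,45],[-28,-45,45]])/1e3
Tb=np.array([[-6,18,85],[6,18,85],[6,-18,85],[-6,-18,85]])/1e3
ub=k([[47,51],[302,51],[290,438],[60,438]]);ut=k([[145,195],[197,195],[196,377],[142,377]])
for P,u in((B,ub),(Tb,ut),(np.r_[B,Tb],np.r_[ub,ut])):
  for z in(False,True):
    q,f,w=rack_fit(c,u,P,z);print(np.round(q,4),np.degrees(q[2]).round(2),np.abs(f).max().round(2))
# two-view height from masks: tab in w8
c8=np.load("w8.npy",allow_pickle=True)[0];print(proj(c8,w(q)[-4:]).round(0).tolist())
plan([.4405,.215,.125],84,60,vmax=20)
E
```

```text
[ 0.4387  0.215  -0.1187] -6.8 0.66
[ 0.4388  0.2154 -0.1188  0.0029] -6.81 0.34
[ 0.4388  0.2145 -0.1321] -7.57 1.13
[ 0.4392  0.2159 -0.1323  0.0073] -7.58 1.27
[ 0.4388  0.2147 -0.1206] -6.91 1.41
[ 0.439   0.2154 -0.1207  0.0039] -6.91 1.53
[[287.0, 93.0], [301.0, 94.0], [294.0, 137.0], [280.0, 135.0]]
t 11.75 p [0.4423 0.1817 0.1981] F [ 0.4  1.2 -0.4] n 4
[[8.2, -1.4, 18.3, -0.03, 0.02, -0.14, 60], [8.2, -1.4, 18.3, -0.03, 0.02, -0.14, 60], [8.2, -1.3, 18.3, -0.03, 0.02, -0.14, 60], [8.2, -1.3, 18.3, -0.03, 0.02, -0.14, 60]]
```

jog_arm:
  deltas:
    - [[8.5,-1,18,0,0,0.1,50],[8.5,-0.5,18,0,0,0.1,40],[8.5,-0.5,18,0,0,0.1,40],[8,0,18,0,0,0,40],[0,0,0,0,0,0,40]]

```text
clock: 12.25
eef_pos: [0.4468, 0.2148, 0.1277]
tool_rot: [0.749, 0.663, 0.002, 0.001]
ft_force: [-0.0, 0.4, -0.7]
grip_width: 0.0401
```

```bash
python3 -c "
from h import *
print(get_obs()['tool_rot'])
plan([.4388,.2148,.0555],83.1,40,vmax=20)"
```

```text
[0.74891975 0.66265661 0.00212597 0.00095559]
t 12.25 p [0.4468 0.2148 0.1277] F [-0.   0.4 -0.7] n 4
[[-0.3, -2.1, 18.0, 0.06, -0.03, -0.02, 40], [-0.3, -2.0, 18.0, 0.06, -0.03, -0.02, 40], [-0.3, -2.0, 18.0, 0.06, -0.03, -0.02, 40], [-0.3, -2.0, 18.0, 0.06, -0.03, -0.02, 40]]
```

jog_arm:
  deltas:
    - [[-1,-4.5,14,0,0,0,40],[-0.3,-3.5,14,0,0,0,40],[0,0,0,0,0,0,40]]

```text
clock: 12.55
eef_pos: [0.4402, 0.214, 0.1021]
tool_rot: [0.749, 0.663, 0.004, 0.002]
ft_force: [0.1, -0.5, -0.7]
grip_width: 0.0401
```

```bash
python3 -c "
from h import *
print(get_obs()['tool_rot'])
plan([.4388,.2148,.0555],83.1,40,vmax=20)"
```

```text
[0.74900788 0.66254859 0.0036755  0.00174615]
t 12.55 p [0.4402 0.214  0.1021] F [ 0.1 -0.5 -0.7] n 3
[[0.2, -0.6, 15.5, 0.14, -0.06, -0.04, 40], [0.2, -0.6, 15.5, 0.14, -0.06, -0.04, 40], [0.2, -0.5, 15.5, 0.14, -0.06, -0.04, 40]]
```

jog_arm:
  deltas:
    - [[0.2,-0.7,15,0.2,0,0,40],[0.2,-0.6,15,0.2,0,0,40],[0.2,-0.5,14,0.1,0,0,40],[0,0,2,0,0,0,40],[0,0,0,0,0,0,40]]

```text
clock: 13.05
eef_pos: [0.4442, 0.2153, 0.063]
tool_rot: [0.75, 0.662, 0.006, 0.0]
ft_force: [0.3, 0.2, -0.4]
grip_width: 0.0403
```

```bash
python3 -c "
from h import *
print(get_obs()['tool_rot'])
plan([.4388,.2148,.0555],83.1,40,vmax=20)"
```

```text
[7.49505168e-01 6.61969610e-01 6.17174197e-03 3.85880903e-04]
t 13.05 p [0.4442 0.2153 0.063 ] F [ 0.3  0.2 -0.4] n 1
[[-1.2, -5.4, 7.4, 0.5, -0.5, -0.2, 40]]
```

jog_arm:
  deltas:
    - [[-1,-4.5,4,0.4,-0.4,-0.2,40],[0,-1,2,0,0,0,40],[0,0,0,0,0,0,40]]

```text
clock: 13.35
eef_pos: [0.4402, 0.2155, 0.0594]
tool_rot: [0.748, 0.663, 0.003, 0.001]
ft_force: [-0.5, -0.2, -0.7]
grip_width: 0.0398
```

```bash
python3 -c "
from h import *
print(get_obs()['tool_rot'])
plan([.4388,.2148,.0555],83.1,40,vmax=20)"
```

```text
[7.48400612e-01 6.63239558e-01 3.04382376e-03 7.39819995e-04]
t 13.35 p [0.4402 0.2155 0.0594] F [-0.5 -0.2 -0.7] n 1
[[-0.9, -1.4, 3.9, 0.29, -0.2, -0.0, 40]]
```

jog_arm:
  deltas:
    - [[-0.9,-1.4,3,0.3,-0.2,0,40],[0,0,1,0,0,0,40],[0,0,0,0,0,0,40]]

```text
clock: 13.65
eef_pos: [0.439, 0.215, 0.0558]
tool_rot: [0.748, 0.663, 0.0, 0.0]
ft_force: [-0.1, 0.2, -0.5]
grip_width: 0.0399
```

```bash
python3 -c "
from h import *
print(get_obs()['tool_rot'])
plan([.4388,.2148,.0555],83.1,40,vmax=20)"
```

```text
[7.48301704e-01 6.63358461e-01 3.31520982e-04 4.64237971e-05]
t 13.65 p [0.439  0.215  0.0558] F [-0.1  0.2 -0.5] n 1
[[-0.2, -0.1, 0.3, 0.03, -0.02, 0.01, 40]]
```

Aligned to within 0.3 mm. Close, then lift.

jog_arm:
  deltas:
    - [[0,0,0,0,0,0,25],[0,0,0,0,0,0,14],[0,0,0,0,0,0,6],[0,0,0,0,0,0,3],[0,0,0,0,0,0,3]]

```text
clock: 14.15
eef_pos: [0.4383, 0.2151, 0.0558]
tool_rot: [0.748, 0.663, -0.0, -0.0]
ft_force: [-1.1, 0.3, 0.3]
grip_width: 0.0111
```

```bash
python3 -c "
from h import *
o=get_obs();print(o['tool_rot'],o['ft_torque'])
plan([.4388,.2148,.17],83.1,3,vmax=35)"
```

```text
[ 7.48213572e-01  6.63457818e-01 -1.05076900e-04 -4.03593555e-04] [-0.00438121  0.12623269 -0.04644536]
t 14.15 p [0.4383 0.2151 0.0558] F [-1.1  0.3  0.3] n 4
[[-0.0, 0.1, -28.6, -0.01, -0.01, 0.01, 3], [-0.0, 0.1, -28.6, -0.01, -0.01, 0.01, 3], [-0.1, 0.1, -28.6, -0.01, -0.01, 0.01, 3], [-0.1, 0.1, -28.6, -0.01, -0.01, 0.01, 3]]
```

jog_arm:
  deltas:
    - [[0,0,-10,0,0,0,3],[0,0,-15,0,0,0,3],[0,0,-35,0,0,0,3],[0,0,-40,0,0,0,3],[0,0,-25,0,0,0,3]]

```text
clock: 14.65
eef_pos: [0.437, 0.2135, 0.1826]
tool_rot: [0.748, 0.663, -0.004, -0.0]
ft_force: [0.8, -0.4, -0.7]
grip_width: 0.0112
```

```bash
python3 -c "
from h import *
o=get_obs();print(o['tool_rot'],o['grip_width'])
plan([.5811,-.0471,.19],84.7,3,vmax=38)"
```

```text
[ 7.48384472e-01  6.63254095e-01 -3.80360005e-03 -4.70051721e-04] 0.011168492595578436
t 14.65 p [0.437  0.2135 0.1826] F [ 0.8 -0.4 -0.7] n 8
[[-30.2, 21.8, -0.9, -0.04, 0.04, -0.2, 3], [-30.3, 21.7, -0.9, -0.04, 0.04, -0.2, 3], [-30.3, 21.6, -0.9, -0.04, 0.04, -0.2, 3], [-30.4, 21.5, -0.9, -0.04, 0.04, -0.2, 3], [-30.5, 21.4, -0.9, -0.04, 0.04, -0.2, 3]]
[[-30.6, 21.3, -0.9, -0.04, 0.04, -0.2, 3], [-30.6, 21.2, -0.9, -0.04, 0.04, -0.2, 3], [-30.7, 21.1, -0.9, -0.04, 0.04, -0.2, 3]]
```

jog_arm:
  deltas:
    - [[-30,21.8,-1,0,0,-0.2,3],[-30,21.7,-1,0,0,-0.2,3],[-30,21.6,-1,0,0,-0.2,3],[-30,21.5,-1,0,0,-0.2,3],[-30,21.4,-1,0,0,-0.2,3]]

```text
clock: 15.15
eef_pos: [0.5337, 0.053, 0.1987]
tool_rot: [0.739, 0.674, 0.004, 0.003]
ft_force: [0.1, 0.8, -0.4]
grip_width: 0.0112
```

```bash
python3 -c "
from h import *
o=get_obs();print(o['tool_rot'],o['grip_width'])
plan([.5811,-.0471,.17],84.7,3,vmax=38)"
```

```text
[0.73856289 0.67416437 0.0042747  0.00299726] 0.01117255751801756
t 15.15 p [0.5337 0.053  0.1987] F [ 0.1  0.8 -0.4] n 3
[[-31.8, 18.7, 9.7, 0.19, -0.04, 0.03, 3], [-31.8, 18.7, 9.7, 0.19, -0.04, 0.03, 3], [-31.8, 18.8, 9.6, 0.19, -0.04, 0.03, 3]]
```

jog_arm:
  deltas:
    - [[-31.8,18.7,7,0.2,0,0,3],[-31.8,18.7,7,0.2,0,0,3],[-28,16,7,0.2,0,0,3],[0,0,0,0,0,0,3]]

```text
clock: 15.55
eef_pos: [0.5832, -0.0519, 0.1807]
tool_rot: [0.74, 0.672, 0.002, 0.002]
ft_force: [-0.9, 0.2, -0.3]
grip_width: 0.0112
```

```bash
python3 -c "
from h import *
o=get_obs();print(o['tool_rot'],o['grip_width'])
plan([.5811,-.0471,.125],84.7,3,vmax=18)"
```

```text
[0.74044106 0.67211404 0.00238319 0.00201666] 0.01119033081652611
t 15.55 p [ 0.5832 -0.0519  0.1807] F [-0.9  0.2 -0.3] n 4
[[1.1, -0.7, 13.9, 0.09, -0.01, -0.06, 3], [1.1, -0.7, 13.9, 0.09, -0.01, -0.06, 3], [1.1, -0.7, 13.9, 0.09, -0.01, -0.06, 3], [1.1, -0.7, 13.9, 0.09, -0.01, -0.06, 3]]
```

jog_arm:
  deltas:
    - [[1.5,-0.8,15,0.1,0,0,3],[1.5,-0.7,15,0.1,0,0,3],[1,-0.7,15,0.1,0,0,3],[0,0,8,0,0,0,3],[0,0,0,0,0,0,3]]

```text
clock: 16.05
eef_pos: [0.5822, -0.0479, 0.1291]
tool_rot: [0.741, 0.671, 0.002, 0.001]
ft_force: [0.0, 0.3, -1.2]
grip_width: 0.0108
```

```bash
python3 - <<'E'
from h import *
o=get_obs();c=campose("wrist");im=camera("wrist");print(o["tool_rot"],o["eef_pos"],get_obs()["eef_pos"]);cv2.imwrite("pics/w10.png",im[...,::-1])
np.save("w10.npy",[c],allow_pickle=True)
plan([.5811,-.0471,.115],84.7,3,vmax=15)
q=[.6284,-.0515,-.0923];r=R.from_euler('z',q[2]).as_matrix();t=np.array([q[0],q[1],0])
s=2.4;x0,y0=150,40
big=cv2.resize(im[y0:290,x0:400,::-1],None,fx=s,fy=s,interpolation=cv2.INTER_CUBIC)
def dr(p,col): cv2.polylines(big,[((p-[x0,y0]+.5)*s).astype(int)],True,col,1)
for b,col in(([-44,-38,-90,90,50],(0,0,255)),([-55,-51,-90,90,32],(255,0,0)),([-51,-44,-33,33,31],(255,0,255))):
    a=np.array([[b[0],b[2],b[4]],[b[1],b[2],b[4]],[b[1],b[3],b[4]],[b[0],b[3],b[4]]])/1e3@r.T+t;dr(proj(c,a),col)
Tt=c["T"]@np.linalg.inv(camera_model("wrist")["T_tool_cam"])
for hw,ht,z in((30,2,50.8),(30,7,4.8),(18,6,-29.2)):
    a=np.array([[hw,ht,z],[hw,-ht,z],[-hw,-ht,z],[-hw,ht,z]])/1e3@Tt[:3,:3].T+Tt[:3,3];dr(proj(c,a),(0,255,0))
cv2.imwrite("pics/w10o.png",big)
E
```

```text
[0.74125046 0.67122571 0.00172163 0.0009154 ] [ 0.58216211 -0.04792323  0.12907047] [ 0.58248403 -0.04790791  0.12972223]
t 16.1 p [ 0.5825 -0.0479  0.1297] F [-0.2  0.3 -0.5] n 1
[[0.6, -1.5, 14.7, 0.26, -0.08, -0.37, 3]]
```

View pics/w10o.png

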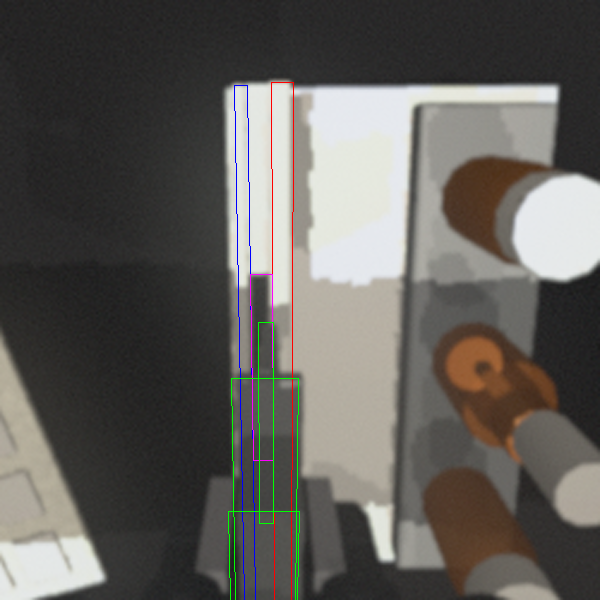

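The overlay agrees: slot at crop x 250–272, panel 271–293, and the shoulder in hand centred at ≈266 as predicted. The lip's outer edge shows about 2 mm further out than modelled, which does no harm. I'll correct to the slot and go down.

jog_arm:
  deltas:
    - [[0.6,-1.6,9,0.2,-0.1,-0.4,3],[0.2,-0.3,9,0,0,0,3],[0,0,5,0,0,0,3],[0,0,0,0,0,0,3],[0,0,0,0,0,0,3]]

```text
clock: 16.6
eef_pos: [0.582, -0.0463, 0.1073]
tool_rot: [0.738, 0.674, 0.001, 0.002]
ft_force: [0.0, -0.3, -0.4]
grip_width: 0.0107
```

```bash
python3 -c "
from h import *
o=get_obs();print(o['tool_rot'],o['grip_width'])
plan([.5808,-.0471,.09],84.7,3,vmax=10)"
```

```text
[0.73837208 0.67438928 0.00143543 0.00192648] 0.010741047954226595
t 16.6 p [ 0.582  -0.0463  0.1073] F [ 0.  -0.3 -0.4] n 2
[[-0.4, -0.6, 8.6, 0.14, 0.01, 0.06, 3], [-0.4, -0.6, 8.6, 0.14, 0.01, 0.06, 3]]
```

jog_arm:
  deltas:
    - [[-0.8,-1.3,0,0.2,0,0.1,3],[0,0,0,0.1,0,0,3],[0,0,0,0,0,0,3]]

```text
clock: 16.9
eef_pos: [0.5809, -0.0472, 0.1079]
tool_rot: [0.739, 0.674, -0.0, 0.0]
ft_force: [-0.1, -0.5, 0.2]
grip_width: 0.0112
```

```bash
python3 -c "
from h import *
o=get_obs();print(o['tool_rot'],o['grip_width'])
plan([.5808,-.0471,.09],84.7,3,vmax=10)"
```

```text
[ 7.39098713e-01  6.73597079e-01 -1.24233433e-04  2.28854209e-04] 0.011175055377285303
t 16.9 p [ 0.5809 -0.0472  0.1079] F [-0.1 -0.5  0.2] n 2
[[0.1, -0.1, 8.9, 0.0, 0.01, -0.0, 3], [0.1, -0.1, 8.9, 0.0, 0.01, -0.0, 3]]
```

jog_arm:
  deltas:
    - [[0,-0.1,4,0,0,0,3],[0,0,4,0,0,0,3],[0,0,3,0,0,0,3],[0,0,3,0,0,0,3],[0,0,0,0,0,0,3]]

```text
clock: 17.4
eef_pos: [0.5813, -0.0474, 0.0995]
tool_rot: [0.739, 0.674, 0.001, 0.002]
ft_force: [-0.1, -0.1, -1.2]
grip_width: 0.0108
```

```bash
python3 -c "
from h import *
o=get_obs();print(o['tool_rot'],o['grip_width'],o['ft_torque'])
plan([.5808,-.0471,.075],84.7,3,vmax=10)"
```

```text
[0.73913731 0.67355064 0.00143055 0.00187662] 0.010825001911450423 [-0.01174736  0.02350926 -0.03384521]
t 17.4 p [ 0.5813 -0.0474  0.0995] F [-0.1 -0.1 -1.2] n 3
[[0.1, -0.2, 8.2, 0.09, 0.01, -0.01, 3], [0.1, -0.2, 8.2, 0.09, 0.01, -0.01, 3], [0.1, -0.2, 8.2, 0.09, 0.01, -0.01, 3]]
```

jog_arm:
  deltas:
    - [[0.1,-0.4,4,0.1,0,0,3],[0,0,4,0,0,0,3],[0,0,4,0,0,0,3],[0,0,4,0,0,0,3]]

```text
clock: 17.8
eef_pos: [0.5817, -0.0473, 0.099]
tool_rot: [0.739, 0.674, 0.004, 0.005]
ft_force: [-9.6, 0.2, 22.6]
grip_width: 0.0109
```

```bash
python3 -c "
from h import *
o=get_obs();print(o['tool_rot'],o['grip_width'],o['ft_torque'])
plan([.5808,-.0471,.075],84.7,3,vmax=10)"
```

```text
[0.73909989 0.67356341 0.00425154 0.00506144] 0.010916745967864261 [0.17071158 2.33639026 0.0461254 ]
t 17.8 p [ 0.5817 -0.0473  0.099 ] F [-9.6  0.2 22.6] n 3
[[0.1, -0.4, 8.0, 0.25, 0.01, -0.0, 3], [0.1, -0.4, 8.0, 0.25, 0.01, -0.0, 3], [0.1, -0.3, 8.0, 0.25, 0.01, -0.0, 3]]
```

It touched the panel's top edge (22 N up, 9.6 N towards -x), and the V flank is pushing it to -x. I'll back off, shift about -2 mm in x and retry.

jog_arm:
  deltas:
    - [[0,0,-4,0.2,0,0,3],[0,-2.5,0,0.2,0,0,3],[0,0,0,0,0,0,3],[0,0,0,0,0,0,3]]

```text
clock: 18.2
eef_pos: [0.579, -0.0471, 0.1029]
tool_rot: [0.739, 0.674, 0.002, 0.003]
ft_force: [-0.6, 0.1, -0.4]
grip_width: 0.0116
```

```bash
python3 -c "
from h import *
o=get_obs();print(o['tool_rot'],o['grip_width'],o['ft_torque'])
plan([.5790,-.0470,.102],84.7,3,vmax=10)"
```

```text
[0.73911861 0.67356636 0.00214475 0.00272744] 0.011609787879684346 [-0.00262811 -0.02373824  0.07195385]
t 18.2 p [ 0.579  -0.0471  0.1029] F [-0.6  0.1 -0.4] n 1
[[0.1, -0.1, 0.9, 0.4, 0.03, -0.01, 3]]
```

jog_arm:
  deltas:
    - [[0,0,4,0.3,0,0,3],[0,0,4,0.1,0,0,3],[0,0,4,0,0,0,3],[0,0,4,0,0,0,3]]

```text
clock: 18.6
eef_pos: [0.5785, -0.0471, 0.0834]
tool_rot: [0.739, 0.674, -0.001, -0.001]
ft_force: [-0.1, 0.6, -0.5]
grip_width: 0.0111
```

```bash
python3 -c "
from h import *
o=get_obs();print(o['tool_rot'],o['grip_width'],o['ft_torque'])
plan([.5790,-.0470,.078],84.7,3,vmax=10)"
```

```text
[ 0.73912763  0.67356299 -0.0014112  -0.00112505] 0.01110337867834721 [0.00924196 0.00115288 0.01348596]
t 18.6 p [ 0.5785 -0.0471  0.0834] F [-0.1  0.6 -0.5] n 1
[[0.1, 0.5, 5.4, -0.2, 0.03, -0.01, 3]]
```

jog_arm:
  deltas:
    - [[0,0.5,3,-0.2,0,0,3],[0,0,3,0,0,0,3],[0,0,3,0,0,0,3]]

```text
clock: 18.9
eef_pos: [0.5785, -0.0471, 0.0727]
tool_rot: [0.739, 0.674, -0.001, -0.0]
ft_force: [0.3, -0.7, -0.6]
grip_width: 0.011
```

```bash
python3 -c "
from h import *
o=get_obs();print(o['tool_rot'],o['grip_width'],o['ft_torque'])
plan([.5790,-.0470,.061],84.7,3,vmax=10)"
```

```text
[ 7.39104550e-01  6.73590274e-01 -6.99531686e-04 -3.43593823e-04] 0.011047777438107581 [ 0.03850787  0.0224395  -0.01517775]
t 18.9 p [ 0.5785 -0.0471  0.0727] F [ 0.3 -0.7 -0.6] n 2
[[0.1, 0.3, 5.8, -0.04, 0.02, -0.01, 3], [0.1, 0.2, 5.8, -0.04, 0.02, -0.01, 3]]
```

Inside the slot without force. I keep pressing down onto the pad.

jog_arm:
  deltas:
    - [[0,0.3,3,0,0,0,3],[0,0,3,0,0,0,3],[0,0,3,0,0,0,3],[0,0,3,0,0,0,3]]

```text
clock: 19.3
eef_pos: [0.579, -0.0471, 0.0616]
tool_rot: [0.739, 0.674, -0.0, 0.0]
ft_force: [-2.7, 0.5, 5.7]
grip_width: 0.0111
```

```bash
python3 -c "
from h import *
o=get_obs();print(o['tool_rot'],o['grip_width'],o['ft_torque'])
plan([.5790,-.0470,.060],84.7,3,vmax=10)"
```

```text
[ 7.39147484e-01  6.73543549e-01 -2.69568915e-04  1.08942315e-04] 0.011092136742197443 [0.07463386 0.61790328 0.04675301]
t 19.3 p [ 0.579  -0.0471  0.0616] F [-2.7  0.5  5.7] n 1
[[0.1, 0.0, 1.6, -0.01, 0.03, -0.02, 3]]
```

jog_arm:
  deltas:
    - [[0,0,2,0,0,0,3],[0,0,2,0,0,0,3]]

```text
clock: 19.5
eef_pos: [0.5789, -0.0471, 0.0607]
tool_rot: [0.739, 0.674, 0.0, 0.001]
ft_force: [-5.9, 0.1, 17.7]
grip_width: 0.011
```

jog_arm:
  deltas:
    - [[0,0,2,0,0,0,3],[0,0,2,0,0,0,3]]

```text
clock: 19.7
eef_pos: [0.5789, -0.0471, 0.0607]
tool_rot: [0.739, 0.674, 0.001, 0.001]
ft_force: [-5.8, 0.5, 12.5]
grip_width: 0.011
```

It stopped at z=0.0607 with 12–18 N of push, and home was expected at 0.0608. A last numeric check that it holds still, and that the swab and bystanders are where they were.

```bash
python3 - <<'E'
from h import *
for i in range(8):
    im=camera("side");o=get_obs()
print(o["clock"],np.round(o["eef_pos"],4),np.round(o["ft_force"],1),o["grip_width"],o["tool_rot"].__repr__())
c=campose("side");print("swab cap exp",proj(c,[[.6541,-.0539,.106]]))
for n in("swab_cap","spare","bottle_a"):
    for r in masks_of(n,"side")[:5]: print(n,round(r["conf"],2),np.round(r["at"],1),r["pixels"].sum())
w=campose("wrist");iw=camera("wrist");print("wrist exp",proj(w,[[.6541,-.0539,.106]]))
for r in masks_of("swab_cap","wrist")[:3]: print(round(r["conf"],2),np.round(r["at"],1),r["pixels"].sum())
o=get_obs();print(o["clock"],np.round(o["eef_pos"],4),np.round(o["ft_force"],1))
E
```

```text
20.1 [ 0.5789 -0.0471  0.0607] [-4.4  0.1 11.9] 0.011076499904426098 array([0.73915388, 0.67353425, 0.00101886, 0.0014545 ])
swab cap exp [[224.93282968 179.2312522 ]]
spare 0.56 [166. 259.] 151
spare 0.55 [227.8 208. ] 1513
bottle_a 0.88 [146.5 217.7] 606
bottle_a 0.77 [219.7 171.7] 352
bottle_a 0.59 [279.4 235.4] 393
wrist exp [[460.97340781 315.78815418]]
0.87 [466.2 318.2] 4454
20.35 [ 0.5789 -0.0471  0.0608] [-4.7  1.  12.6]
```

```bash
python3 -c "
from workcell import *
job_done();o=get_obs();print(o['clock'],o['eef_pos'],o['ft_force'],o['grip_width'])"
```

```text
the job is handed in; nothing more can be done
the job is handed in; nothing more can be done
```

I handed the job in at about 20 s of the 51 s allowed. The swab is in the open vial and let go, and the wide holder is in the rack slot, still gripped and pressed down. No verdict is given at hand-in, so the checks below are my own.

- **Swab:** it seated with 19 N of resistance at the expected height, TCP z = 0.0957 against 0.095. After release, the wrist picture had the cap's top within 0.4 px of where a seated swab should be. At the end the wrist view still found it within about 6 px, but the side view did not find the cap.
- **Holder:** the first try landed on the panel's top edge with about 23 N. I backed off, shifted about 2 mm towards the lip and it went in freely. It stopped at TCP z = 0.0607, against 0.0608 expected for fully home. Over the last 0.6 s it stayed still with about 12 N of push, and the finger opening read 11.1 mm on the 12 mm tab.
- **Inferred, not seen:** the shoulder contact and pad travel come from height and force only, because my picture views were used up. The rack fit was about 2 mm off in x at the slot, and the lip's outer edge also showed about 2 mm outside the fit.
- **Bystanders:** the spare and three of the bottles were where they began, to within about 2 px in the side view. The fourth bottle, next to the rack, was not detected in the last picture. The arm never worked near it.

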